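# Flip the stock tags on a bench bin rack

## Robot

A 6-joint arm with a two-finger parallel gripper is mounted at the origin on the work surface. World frame = base frame: x ahead of the robot, y to its left, z up, the work surface at z = 0. Lengths are in m, angles in rad, forces in N, time in s.
With the tool pointing down it reaches from about 0.3 to 0.875 m from the base axis. Payload 6.4 kg.
Tool frame: the origin (TCP) lies on the mounting face of the last link; the fingertips stand 173 mm ahead of it and the grasp point (between the pads) lies 155 mm ahead of it (ctrl.tip_reach is the distance from the TCP to the fingertips, in m); z points along the fingers, y is the line along which they close (so a half turn about z gives the same grasp; the last joint's range is limited). The gripper opens to 85 mm and grips with 20 to 120 N. Pads are 22 mm wide; open, the fingers measure 114 mm over their backs; the gripper's body (76 mm by 85 mm) begins 54 mm behind the grasp point. The pads swing forward as they close: fully open they stand 13 mm farther back than shut.
Start: joints at [-1.531, 0.181, 1.607, -0, 1.354, -0.206], TCP at [0.14, -0.558, 0.405] pointing down, gripper open.
Joint ranges: [-2.99, 2.99], [-0.89, 2.07], [0.3, 2.58], [-1.14, 4.28], [0, 2.63], [-3.12, 3.12]. Speed limits (rad/s): [2.57, 2.57, 3.01, 3.14, 3.14, 3.14].

## Interface

Orientations are given as a unit quaternion [w, x, y, z].
In Python, from bench import ctrl gives the robot as it stands.
- The arm moves only by the shell command python3 -m pendant 'ROWS'. ROWS is JSON, a list that holds one entry, the list of rows, each a list of 7 numbers: the opening, from 0 (shut) to 1 (fully open), then the shift along the tool's x, y, z in mm, then the turn, a rotation vector about the tool's x, y, z in rad. A call has 1 to 5 rows; each row is the pose to reach, as a shift and turn from the pose commanded when the call began, along the tool's axes at that moment; what a row does not reach only later rows make up. A row lasts 1/12 s, in which the tool goes at most 41.7 mm and 7.16 degrees, less where a joint would pass 70% of its speed; a pose out of reach is approached as far as the arm can. A call with a gripper value outside its range is refused whole. The fingers move at their own pace and stop on an object; the grip force is fixed at half the most. Time passes only in rows, so rows that repeat a pose let the fingers close. It gives the time, the measured TCP pose, the force, the opening and the grip force at its end, in the units of the state.
- ctrl.get_obs(): the state, without advancing time (a new reading comes with each control period).
- ctrl.camera(name): name is "side" or "top" or "wrist"; returns the picture (420x560x3 uint8, red, green, blue); there is no depth.
- ctrl.camera_params(name): a dict with "mtx" (3x3 intrinsics, pixels), "world_from_camera" (4x4, takes a point from camera to world coordinates); the wrist camera has in their place "tool_from_camera" (4x4, takes a point from camera to tool coordinates, whose origin is the TCP and whose axes are the flange's). Camera axes: x right, y down, z forward; pixel columns grow to the right and rows downward; lengths in m; the calibration is good to about 2 mm. The wrist camera is an equidistant fisheye: a pixel r from the principal point sees the ray r / f radians off the axis. A picture is of the moment at which its call begins: read the wrist's pose just before it. camera_params takes no time and is no camera call.
- ctrl.hand_in(): hands the job in; it is judged then, once.
Trained networks look in the newest picture that a camera, given by its name, has taken for a name from the list of things; names that differ only in an ending like _2 or _b are one class to them, and where a whole thing is asked for, a point or a joint stands for the part that bears it (a point fixed in the world has none). Each returns a list of dicts, best first, with "confidence" (0 to 1); they miss things now and then, are a little off and sometimes report something else, mostly with a low value. They report only what shows in the picture. A call takes as long as a camera call. They do not tell look-alikes from the thing itself.
- ctrl.boxes_of(camera, name): "point" ([column, row] as shares, 0 to 1, of the picture: columns of its width, rows of its height, amid what is visible of it).
The state is a dict: "time_s": time; "q": joint angles; "dq": joint speeds; "joint_efforts": joint torques, N m; "eef_pos": TCP position; "eef_rot": TCP orientation; "wrist_force": force on the tool from outside, world axes, zero at the start; "torque": the same for the moment, N m; "opening": opening from 0.0 (shut) to 1.0 (fully open); "grasp_force": force on a finger pad.
Only numpy, scipy, OpenCV 4.12 (cv2) and the standard library are available. Lean on these libraries where they do the work, as an engineer would, in place of code of your own. Each camera call takes 0.05 s, during which the arm holds its last target. There are 200 camera calls.

## Task

Every parts bin on the rack has a two-coloured flip tag on the rail right in front of it, and some tags are wrong: with a fingertip, push over the wrong ones so that the two full bins show green and the two nearly empty bins show red, each tag lying right over on its rest. Push the tags gently, never pinch them, and leave the bins and the things on the bench where they stand.

Things in the scene. Friction and masses are not known exactly. Their poses are not given: they have to be found in the camera images.
- rack: Fixed bin rack: grey steel tray 450 mm wide, floor 4 mm above the bench; along its front an aluminium tag rail, top 34 mm above the bench. Origin: at bench level under the rail's middle; x towards the bins (away from the robot, turned up to 0.18 rad), y along the rail, z up. Each bin stands straight behind its tag, 70 mm clear of a tag lying over towards it.
- holderA: One of four fixed flip-tag holders 105 mm apart on the rail, in any order; the bin straight behind is its bin. Origin: on the rail's top under the hinge; x towards the bin, y along the hinge, z up. The hinge pin lies 14 mm above the origin, ears beside it rise 6 mm more. The tag rests on either of two leaves, 34 mm wide, sloping 35 degrees up, ends 22 mm out and 13 mm above the pin; the bare leaf has the colour the tag shows.
- tagA (a joint): Hinge angle (rad) of the slippery plastic tag on holderA: 14 g, 56 mm wide, 62 mm long, 3 mm thick. 0: lying towards the robot, sloping 35 degrees up from the hinge, RED face up. 1.92: lying over towards its bin, sloping 35 degrees up, GREEN face up. Upright at 0.96. The hinge is nearly free: pushed past upright the tag falls by itself on to the other leaf, otherwise it falls back.
- tagA_mid (a point): Centre of the plate of tagA, 30 mm from the pin; x towards the hinge, y along it, z out of the red face. The free edge, a white rolled lip 5 mm thick, is 30 mm farther out. At rest the lip stands 34 mm above the pin (82 mm above the bench), 49 mm out from it and 27 mm past its leaf's end: a fingertip can come under it from outside and push it towards and over the hinge.
- holderB: One of four fixed flip-tag holders 105 mm apart on the rail, in any order; the bin straight behind is its bin. Origin: on the rail's top under the hinge; x towards the bin, y along the hinge, z up. The hinge pin lies 14 mm above the origin, ears beside it rise 6 mm more. The tag rests on either of two leaves, 34 mm wide, sloping 35 degrees up, ends 22 mm out and 13 mm above the pin; the bare leaf has the colour the tag shows.
- tagB (a joint): Hinge angle (rad) of the slippery plastic tag on holderB: 14 g, 56 mm wide, 62 mm long, 3 mm thick. 0: lying towards the robot, sloping 35 degrees up from the hinge, RED face up. 1.92: lying over towards its bin, sloping 35 degrees up, GREEN face up. Upright at 0.96. The hinge is nearly free: pushed past upright the tag falls by itself on to the other leaf, otherwise it falls back.
- tagB_mid (a point): Centre of the plate of tagB, 30 mm from the pin; x towards the hinge, y along it, z out of the red face. The free edge, a white rolled lip 5 mm thick, is 30 mm farther out. At rest the lip stands 34 mm above the pin (82 mm above the bench), 49 mm out from it and 27 mm past its leaf's end: a fingertip can come under it from outside and push it towards and over the hinge.
- holderC: One of four fixed flip-tag holders 105 mm apart on the rail, in any order; the bin straight behind is its bin. Origin: on the rail's top under the hinge; x towards the bin, y along the hinge, z up. The hinge pin lies 14 mm above the origin, ears beside it rise 6 mm more. The tag rests on either of two leaves, 34 mm wide, sloping 35 degrees up, ends 22 mm out and 13 mm above the pin; the bare leaf has the colour the tag shows.
- tagC (a joint): Hinge angle (rad) of the slippery plastic tag on holderC: 14 g, 56 mm wide, 62 mm long, 3 mm thick. 0: lying towards the robot, sloping 35 degrees up from the hinge, RED face up. 1.92: lying over towards its bin, sloping 35 degrees up, GREEN face up. Upright at 0.96. The hinge is nearly free: pushed past upright the tag falls by itself on to the other leaf, otherwise it falls back.
- tagC_mid (a point): Centre of the plate of tagC, 30 mm from the pin; x towards the hinge, y along it, z out of the red face. The free edge, a white rolled lip 5 mm thick, is 30 mm farther out. At rest the lip stands 34 mm above the pin (82 mm above the bench), 49 mm out from it and 27 mm past its leaf's end: a fingertip can come under it from outside and push it towards and over the hinge.
- holderD: One of four fixed flip-tag holders 105 mm apart on the rail, in any order; the bin straight behind is its bin. Origin: on the rail's top under the hinge; x towards the bin, y along the hinge, z up. The hinge pin lies 14 mm above the origin, ears beside it rise 6 mm more. The tag rests on either of two leaves, 34 mm wide, sloping 35 degrees up, ends 22 mm out and 13 mm above the pin; the bare leaf has the colour the tag shows.
- tagD (a joint): Hinge angle (rad) of the slippery plastic tag on holderD: 14 g, 56 mm wide, 62 mm long, 3 mm thick. 0: lying towards the robot, sloping 35 degrees up from the hinge, RED face up. 1.92: lying over towards its bin, sloping 35 degrees up, GREEN face up. Upright at 0.96. The hinge is nearly free: pushed past upright the tag falls by itself on to the other leaf, otherwise it falls back.
- tagD_mid (a point): Centre of the plate of tagD, 30 mm from the pin; x towards the hinge, y along it, z out of the red face. The free edge, a white rolled lip 5 mm thick, is 30 mm farther out. At rest the lip stands 34 mm above the pin (82 mm above the bench), 49 mm out from it and 27 mm past its leaf's end: a fingertip can come under it from outside and push it towards and over the hinge.
- bin1: One of four loose open-fronted blue plastic bins, 130 mm deep, 88 mm wide, 70 mm high (front wall 37 mm), 0.2 to 1 kg, on the rack's tray, each straight behind a tag holder, in any order. Two are full of turned parts, two hold only three parts on the bottom. Origin: centre of its underside, about 190 mm behind its tag's hinge; x away from the tags, z up.
- bin1_fill (a point): Centre of the top of what lies in bin1: about 54 mm above the bin's underside if the bin is full, about 12 mm if it is nearly empty.
- bin2: One of four loose open-fronted blue plastic bins, 130 mm deep, 88 mm wide, 70 mm high (front wall 37 mm), 0.2 to 1 kg, on the rack's tray, each straight behind a tag holder, in any order. Two are full of turned parts, two hold only three parts on the bottom. Origin: centre of its underside, about 190 mm behind its tag's hinge; x away from the tags, z up.
- bin2_fill (a point): Centre of the top of what lies in bin2: about 54 mm above the bin's underside if the bin is full, about 12 mm if it is nearly empty.
- bin3: One of four loose open-fronted blue plastic bins, 130 mm deep, 88 mm wide, 70 mm high (front wall 37 mm), 0.2 to 1 kg, on the rack's tray, each straight behind a tag holder, in any order. Two are full of turned parts, two hold only three parts on the bottom. Origin: centre of its underside, about 190 mm behind its tag's hinge; x away from the tags, z up.
- bin3_fill (a point): Centre of the top of what lies in bin3: about 54 mm above the bin's underside if the bin is full, about 12 mm if it is nearly empty.
- bin4: One of four loose open-fronted blue plastic bins, 130 mm deep, 88 mm wide, 70 mm high (front wall 37 mm), 0.2 to 1 kg, on the rack's tray, each straight behind a tag holder, in any order. Two are full of turned parts, two hold only three parts on the bottom. Origin: centre of its underside, about 190 mm behind its tag's hinge; x away from the tags, z up.
- bin4_fill (a point): Centre of the top of what lies in bin4: about 54 mm above the bin's underside if the bin is full, about 12 mm if it is nearly empty.
- jar: Bystander: white jar with black cap, 64 mm across, 85 mm tall, beside the rack. Origin: centre of its underside.
- vblock: Bystander: steel V-block 70 x 45 x 42 mm on the bench beside the rack. Origin: centre of its underside.
- driver: Bystander: screwdriver with red handle, 170 mm long, lying on the bench before the rack, under 35 mm high. Origin: its underside.
Mind the look-alikes: they are no part of the job. What is shaped like the bin4 but orange or pink is not meant.

How it is judged:
At the end, for the whole second after the job is handed in: Each tag whose bin is full lies over towards its bin, green up (joint above 1.67 of 1.92 rad); each tag whose bin is nearly empty lies towards the robot's side, red up (joint below 0.25 rad); all tags at rest (under 0.1 rad/s); bins and bystanders within 20 mm of where they started ((not (y of bin1 in the frame of holderA between -0.05 and 0.05 m) or value of joint tagA above 1.67 rad) and (not (y of bin1 in the frame of holderB between -0.05 and 0.05 m) or value of joint tagB above 1.67 rad) and (not (y of bin1 in the frame of holderC between -0.05 and 0.05 m) or value of joint tagC above 1.67 rad) and (not (y of bin1 in the frame of holderD between -0.05 and 0.05 m) or value of joint tagD above 1.67 rad) and (not (y of bin2 in the frame of holderA between -0.05 and 0.05 m) or value of joint tagA below 0.25 rad) and (not (y of bin2 in the frame of holderB between -0.05 and 0.05 m) or value of joint tagB below 0.25 rad) and (not (y of bin2 in the frame of holderC between -0.05 and 0.05 m) or value of joint tagC below 0.25 rad) and (not (y of bin2 in the frame of holderD between -0.05 and 0.05 m) or value of joint tagD below 0.25 rad) and (not (y of bin3 in the frame of holderA between -0.05 and 0.05 m) or value of joint tagA above 1.67 rad) and (not (y of bin3 in the frame of holderB between -0.05 and 0.05 m) or value of joint tagB above 1.67 rad) and (not (y of bin3 in the frame of holderC between -0.05 and 0.05 m) or value of joint tagC above 1.67 rad) and (not (y of bin3 in the frame of holderD between -0.05 and 0.05 m) or value of joint tagD above 1.67 rad) and (not (y of bin4 in the frame of holderA between -0.05 and 0.05 m) or value of joint tagA below 0.25 rad) and (not (y of bin4 in the frame of holderB between -0.05 and 0.05 m) or value of joint tagB below 0.25 rad) and (not (y of bin4 in the frame of holderC between -0.05 and 0.05 m) or value of joint tagC below 0.25 rad) and (not (y of bin4 in the frame of holderD between -0.05 and 0.05 m) or value of joint tagD below 0.25 rad) and (value of joint tagA above 1.67 rad or value of joint tagA below 0.25 rad) and (value of joint tagB above 1.67 rad or value of joint tagB below 0.25 rad) and (value of joint tagC above 1.67 rad or value of joint tagC below 0.25 rad) and (value of joint tagD above 1.67 rad or value of joint tagD below 0.25 rad) and velocity of joint tagA between -0.1 and 0.1 rad/s and velocity of joint tagB between -0.1 and 0.1 rad/s and velocity of joint tagC between -0.1 and 0.1 rad/s and velocity of joint tagD between -0.1 and 0.1 rad/s and distance of each of jar, vblock, driver, bin1, bin2, bin3, bin4 from where it was at the start of the episode below 0.02 m); the robot touches nothing.
It fails at once if a bin is pushed out of place (over 20 mm), lifted or tipped (distance of any of bin1, bin2, bin3, bin4 from where it was at the start of the episode above 0.02 m or angle between any of bin1, bin2, bin3, bin4's own z axis and vertical above 0.2 rad).
It fails at once if the jar, the V-block or the screwdriver is moved over 20 mm or lifted (distance of any of jar, vblock, driver from where it was at the start of the episode above 0.02 m).
It fails at once if a tag is pinched between the fingers instead of pushed over ((z of the grasp point in the frame of tagA_mid between -0.005 and 0.005 m and x of the grasp point in the frame of tagA_mid between -0.033 and 0.03 m and y of the grasp point in the frame of tagA_mid between -0.034 and 0.034 m and contact force between the fingers and tagA above 0.5 N) or (z of the grasp point in the frame of tagB_mid between -0.005 and 0.005 m and x of the grasp point in the frame of tagB_mid between -0.033 and 0.03 m and y of the grasp point in the frame of tagB_mid between -0.034 and 0.034 m and contact force between the fingers and tagB above 0.5 N) or (z of the grasp point in the frame of tagC_mid between -0.005 and 0.005 m and x of the grasp point in the frame of tagC_mid between -0.033 and 0.03 m and y of the grasp point in the frame of tagC_mid between -0.034 and 0.034 m and contact force between the fingers and tagC above 0.5 N) or (z of the grasp point in the frame of tagD_mid between -0.005 and 0.005 m and x of the grasp point in the frame of tagD_mid between -0.033 and 0.03 m and y of the grasp point in the frame of tagD_mid between -0.034 and 0.034 m and contact force between the fingers and tagD above 0.5 N)).
It fails at once if a tag is pushed with more than 40 N (contact force between the fingers and tagA above 40 N or contact force between the fingers and tagB above 40 N or contact force between the fingers and tagC above 40 N or contact force between the fingers and tagD above 40 N).
It also fails if it takes over 51 s, if anything falls off the work surface, if the arm or the gripper's body presses on something with over 40 N, if the wrist force passes 120 N, or if a joint passes its speed limit or range.

## Working session

There is one attempt and no reset: what is moved stays moved. The work goes in short steps, Python scripts to look and compute and a shell command to move; the robot and the scene stay as the last step left them, time stands still between calls to the robot, and variables do not carry over. Pictures are saved under pics/ and viewed, at most 10 in all, crops included, and the job is handed in when it is done.

```bash
mkdir -p pics; python3 - <<'E'
from bench import ctrl
import cv2,numpy as np
np.set_printoptions(precision=4,suppress=True)
for c in("top","side"):
    im=ctrl.camera(c); cv2.imwrite(f"pics/{c}0.png",im[:,:,::-1])
    p=ctrl.camera_params(c); print(c,p["mtx"],p["world_from_camera"])
o=ctrl.get_obs();print(o["time_s"],o["eef_pos"],o["eef_rot"],ctrl.tip_reach)
print(ctrl.camera_params("wrist"))
E
```

```text
top [[506.8013   0.     286.6615]
 [  0.     506.8013 209.0699]
 [  0.       0.       1.    ]] [[ 0.0199 -0.9933  0.1137  0.3858]
 [-0.9998 -0.0199  0.0012 -0.0271]
 [ 0.0011 -0.1137 -0.9935  1.4733]
 [ 0.      0.      0.      1.    ]]
side [[409.7585   0.     280.2665]
 [  0.     409.7585 209.0593]
 [  0.       0.       1.    ]] [[-0.9989 -0.0289  0.0368  0.509 ]
 [-0.0459  0.7524 -0.6571  0.7551]
 [-0.0087 -0.6581 -0.7529  0.9494]
 [ 0.      0.      0.      1.    ]]
0.1 [ 0.1399 -0.5575  0.4039] [-0.0008  0.9925  0.1226  0.    ] 0.1734
{'mtx': array([[325.1923,   0.    , 282.391 ],
       [  0.    , 325.1923, 211.7317],
       [  0.    ,   0.    ,   1.    ]]), 'tool_from_camera': array([[ 0.0003, -0.9662, -0.2576,  0.0657],
       [ 1.    ,  0.0001,  0.0006,  0.    ],
       [-0.0005, -0.2576,  0.9662,  0.0303],
       [ 0.    ,  0.    ,  0.    ,  1.    ]])}
```

View pics/top0.png

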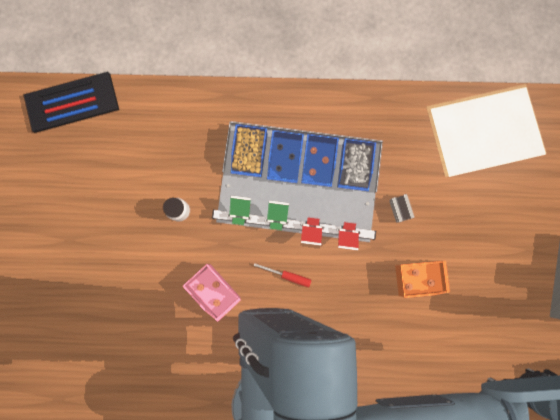

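View pics/side0.png

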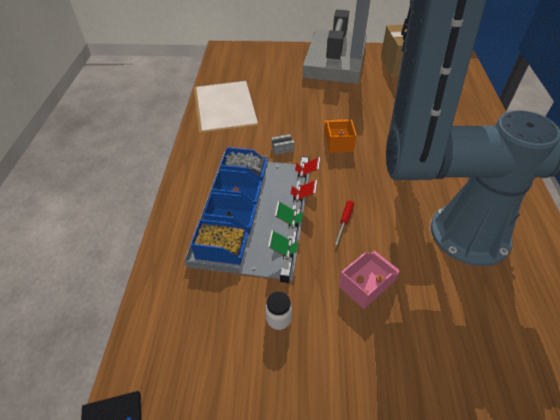

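The top view, left to right, shows full brass bin (248,150), nearly empty (285,155), nearly empty (320,160) and full steel bin (357,163). Their tags are green (240,208), green (278,213), red (312,232) and red (348,237). Tags 2 and 4 are wrong. The pink (211,292) and orange (425,280) boxes are look-alikes. I'll check this in a close crop.

```bash
cat > h.py <<'E'
import numpy as np
from bench import ctrl
def ray(c,u,v,z):
    p=ctrl.camera_params(c);T=p["world_from_camera"]
    d=T[:3,:3]@np.linalg.solve(p["mtx"],[u,v,1]);o=T[:3,3]
    return o+d*(z-o[2])/d[2]
def proj(c,P):
    p=ctrl.camera_params(c);T=np.linalg.inv(p["world_from_camera"])
    q=p["mtx"]@(T[:3,:3]@P+T[:3,3]);return q[:2]/q[2]
E
python3 - <<'E'
from h import *
import cv2
im=cv2.imread("pics/top0.png")[110:260,205:390]
cv2.imwrite("pics/crop.png",cv2.resize(im,None,fx=4,fy=4,interpolation=cv2.INTER_CUBIC))
for n in("tagA_mid","holderA","bin1_fill"):
    for c in("top",):
        for d in ctrl.boxes_of(c,n):print(c,n,np.round(np.array(d["point"])*[560,420],1),round(d["confidence"],2))
E
```

```text
top tagA_mid [275.2 214.7] 0.58
top holderA [275.  216.9] 0.92
top bin1_fill [247.3 151.1] 0.78
top bin1_fill [310.1 232.2] 0.51
```

View pics/crop.png

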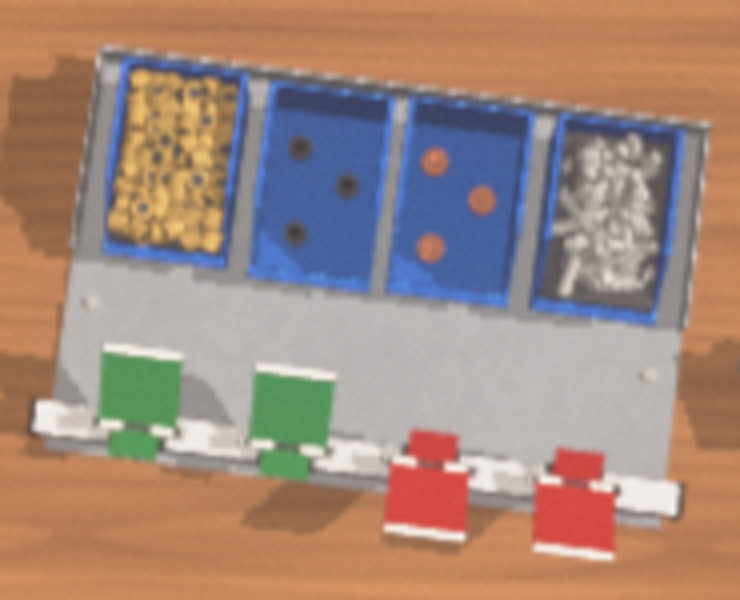

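The crop confirms it: bins 1 and 4 are full, 2 and 3 hold three parts each. Lip centres in the crop are T1 (142,352), T2 (295,372), T3 (424,533) and T4 (573,551). T2 (green) and T4 (red) are wrong. Next I'll work out positions.

```bash
python3 - <<'E'
from h import *
np.set_printoptions(precision=4,suppress=True)
f=lambda u,v,z:ray("top",u/4+205-.4,v/4+110-.4,z)
L=[f(142,352,.083),f(295,372,.083),f(424,533,.083),f(573,551,.083)]
for l in L:print("lip",l)
H=[f(140,427,.05),f(291,447,.05),f(427,465,.05),f(575,483,.05)]
for l in H:print("hinge",l)
print("rail",f(34,416,.034),f(682,500,.034))
d=L[1]-L[0];e=L[3]-L[2];print(np.linalg.norm(d),np.linalg.norm(e))
d=H[0]-H[3];print(np.linalg.norm(d),"yaw",np.arctan2(-d[0],d[1]))
E
```

```text
lip [0.5743 0.104  0.083 ]
lip [ 0.5625 -0.0022  0.083 ]
lip [ 0.4531 -0.0929  0.083 ]
lip [ 0.4429 -0.1951  0.083 ]
hinge [0.5254 0.1069 0.05  ]
hinge [0.5134 0.0001 0.05  ]
hinge [ 0.5026 -0.0959  0.05  ]
hinge [ 0.492  -0.2002  0.05  ]
rail [0.5334 0.1843 0.034 ] [ 0.4826 -0.2782  0.034 ]
0.10681623477529609 0.10266539814186303
0.3089067257002588 yaw -0.1084656373592049
```

```bash
python3 -m pendant '[[[0,30,-25,0,0,0,0.1],[0,60,-50,0,0,0,0.2],[0,90,-75,0,0,0,0.3],[0,120,-100,0,0,0,0.354],[0,150,-125,0,0,0,0.354]]]'
cat > rel.py <<'E'
import sys
from h import *
from scipy.spatial.transform import Rotation as R
o=ctrl.get_obs();q=o["eef_rot"];M=R.from_quat([q[1],q[2],q[3],q[0]]).as_matrix()
tgt=np.array([.4914,-.204,0])if sys.argv[1]=="4" else np.array([.514,.005,0])
X=np.array([.994,-.108,0]);P=tgt+float(sys.argv[2])*X;P[2]=float(sys.argv[3])+ctrl.tip_reach
Mt=np.c_[X/np.linalg.norm(X),np.cross([0,0,-1],X)/np.linalg.norm(X),[0,0,-1]]
print("t",o["time_s"],"tcp",np.round(o["eef_pos"],4),"F",np.round(o["wrist_force"],2),"open",o["opening"])
print("target",P.round(4),"shift mm",(M.T@(P-o["eef_pos"])*1000).round(1),"turn",R.from_matrix(M.T@Mt).as_rotvec().round(3))
E
python3 rel.py 4 -.085 .12
```

```text
time_s: 0.67
eef_pos: [0.2556, -0.3984, 0.4046]
eef_rot: [-0.0, 0.998, -0.056, 0.0]
wrist_force: [0.5, -0.9, -0.3]
opening: 0.298
grasp_force: 0.0
t 0.6667 tcp [ 0.2556 -0.3984  0.4046] F [ 0.51 -0.92 -0.33] open 0.297869183394826
target [ 0.4069 -0.1948  0.2934] shift mm [ 127.6 -219.2  111.2] turn [-0.    -0.    -0.004]
```

```bash
python3 -m pendant '[[[0,20,-35,0,0,0,0],[0,40,-70,5,0,0,0],[0,60,-105,10,0,0,0],[0,80,-140,20,0,0,0],[0,100,-170,40,0,0,0]]]'
python3 -m pendant '[[[0,15,-25,30,0,0,0],[0,28,-49,60,0,0,0],[0,28,-49,71,0,0,0],[0,28,-49,71,0,0,0]]]'
python3 rel.py 4 -.085 .070; python3 - <<'E'
from h import *
import cv2
cv2.imwrite("pics/w1.png",ctrl.camera("wrist")[:,:,::-1])
cv2.imwrite("pics/t1.png",cv2.resize(ctrl.camera("side")[130:330,180:400],None,fx=3.5,fy=3,interpolation=2)[:,:,::-1])
E
```

```text
time_s: 1.08
eef_pos: [0.3741, -0.2401, 0.3665]
eef_rot: [0.002, 0.999, -0.054, 0.002]
wrist_force: [1.7, 0.0, 0.1]
opening: -0.003
grasp_force: 0.0
time_s: 1.42
eef_pos: [0.4053, -0.1937, 0.2905]
eef_rot: [-0.002, 0.999, -0.052, -0.003]
wrist_force: [-0.6, -0.7, -0.8]
opening: -0.003
grasp_force: 0.0
t 1.4167 tcp [ 0.4053 -0.1937  0.2905] F [-0.58 -0.67 -0.77] open -0.002619237799213679
target [ 0.4069 -0.1948  0.2434] shift mm [ 2.   1.1 47.1] turn [-0.004  0.005  0.003]
```

View pics/w1.png

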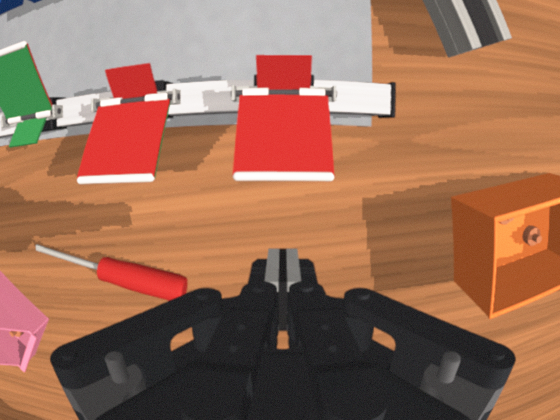

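The wrist view shows the shut fingers (284,250) lined up with T4's lip (284,176), and the driver and orange box well clear. Descending, then pushing.

```bash
python3 -m pendant '[[[0,0,0,20,0,0,0],[0,0,0,40,0,0,0],[0,0,0,47,0,0,0],[0,0,0,47,0,0,0]]]'
python3 -m pendant '[[[0,6,0,0,0,0,0],[0,12,0,0,0,0,0],[0,18,0,0,0,0,0],[0,24,0,0,0,0,0],[0,30,0,0,0,0,0]]]'
python3 -m pendant '[[[0,6,0,-1,0,0,0],[0,12,0,-3,0,0,0],[0,18,0,-5,0,0,0],[0,24,0,-7,0,0,0],[0,30,0,-9,0,0,0]]]'
python3 rel.py 4 -.020 .080; python3 - <<'E'
from h import *
import cv2
cv2.imwrite("pics/w2.png",ctrl.camera("wrist")[:,:,::-1])
E
```

```text
time_s: 1.85
eef_pos: [0.4054, -0.1967, 0.2464]
eef_rot: [-0.0, 0.998, -0.055, -0.001]
wrist_force: [-0.3, 0.1, 0.3]
opening: -0.001
grasp_force: 0.0
time_s: 2.27
eef_pos: [0.4368, -0.1996, 0.2474]
eef_rot: [0.0, 0.999, -0.054, 0.001]
wrist_force: [0.8, 0.1, -0.2]
opening: -0.003
grasp_force: 0.1
time_s: 2.68
eef_pos: [0.4662, -0.2026, 0.2559]
eef_rot: [0.0, 0.999, -0.054, 0.0]
wrist_force: [-0.1, 0.9, -0.5]
opening: 0.0
grasp_force: 0.0
t 2.6833 tcp [ 0.4662 -0.2026  0.2559] F [-0.14  0.92 -0.5 ] open 0.00019017876741204748
target [ 0.4715 -0.2018  0.2534] shift mm [ 5.2 -1.3  2.5] turn [ 0. -0.  0.]
```

View pics/w2.png

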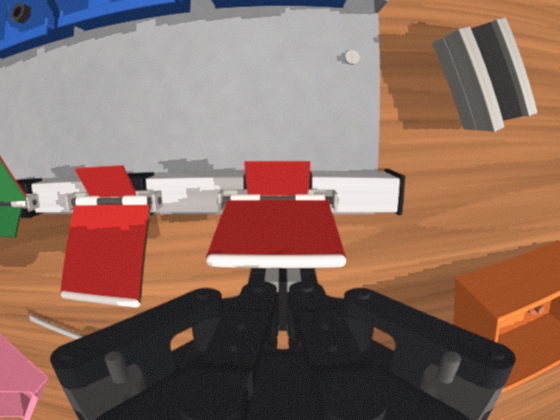

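T4's lip (277,260) is being raised by the fingers. Continuing past upright.

```bash
python3 -m pendant '[[[0,6,0,0,0,0,0],[0,12,0,0,0,0,0],[0,18,0,0,0,0,0],[0,24,0,0,0,0,0],[0,30,0,0,0,0,0]]]'
python3 -m pendant '[[[0,4,0,0,0,0,0],[0,6,0,0,0,0,0],[0,8,0,0,0,0,0],[0,8,0,0,0,0,0]]]'
python3 -m pendant '[[[0,-20,0,-5,0,0,0],[0,-40,0,-30,0,0,0],[0,-50,0,-70,0,0,0],[0,-50,0,-100,0,0,0],[0,-50,0,-100,0,0,0]]]'
python3 rel.py 2 .09 .16; python3 - <<'E'
from h import *
import cv2
cv2.imwrite("pics/w3.png",ctrl.camera("wrist")[:,:,::-1])
E
```

```text
time_s: 3.15
eef_pos: [0.496, -0.2059, 0.2556]
eef_rot: [-0.0, 0.999, -0.054, -0.0]
wrist_force: [0.6, 0.4, -0.2]
opening: 0.002
grasp_force: 0.0
time_s: 3.48
eef_pos: [0.5036, -0.2067, 0.2557]
eef_rot: [-0.0, 0.999, -0.054, -0.0]
wrist_force: [-0.6, -0.6, -0.2]
opening: 0.0
grasp_force: 0.0
time_s: 3.9
eef_pos: [0.4547, -0.2024, 0.3624]
eef_rot: [0.003, 0.999, -0.054, 0.005]
wrist_force: [1.1, -0.5, 0.7]
opening: 0.002
grasp_force: 0.0
t 3.9 tcp [ 0.4547 -0.2024  0.3624] F [ 1.13 -0.46  0.68] open 0.0019870262912969703
target [ 0.6035 -0.0047  0.3334] shift mm [ 126.2 -212.8   28.9] turn [ 0.006 -0.01  -0.   ]
```

View pics/w3.png

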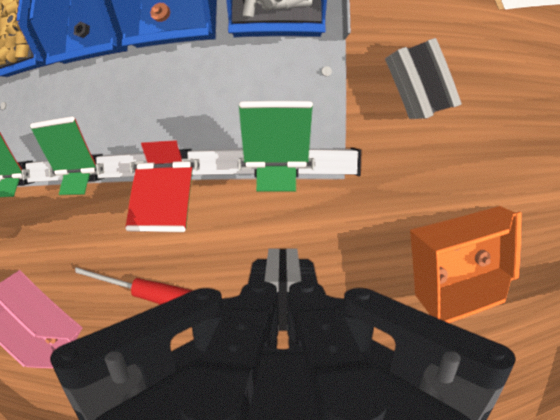

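T4 now lies over green (275,135). Moving above the gap behind T2.

```bash
python3 -m pendant '[[[0,18,-30,0,0,0,0],[0,36,-60,0,0,0,0],[0,54,-90,0,0,0,0],[0,72,-120,0,0,0,0],[0,90,-150,0,0,0,0]]]'
python3 -m pendant '[[[0,16,-30,10,0,0,0],[0,34,-62,30,0,0,0],[0,34,-62,30,0,0,0],[0,34,-62,30,0,0,0]]]'
python3 rel.py 2 .087 .070; python3 - <<'E'
from h import *
import cv2
cv2.imwrite("pics/w4.png",ctrl.camera("wrist")[:,:,::-1])
cv2.imwrite("pics/s4.png",cv2.resize(ctrl.camera("side")[130:330,180:400],None,fx=3,fy=3,interpolation=2)[:,:,::-1])
E
```

```text
time_s: 4.37
eef_pos: [0.5596, -0.0604, 0.3541]
eef_rot: [-0.0, 0.999, -0.054, -0.001]
wrist_force: [0.9, -0.2, 0.2]
opening: -0.001
grasp_force: 0.0
time_s: 4.7
eef_pos: [0.5993, -0.0019, 0.322]
eef_rot: [-0.0, 0.999, -0.052, -0.003]
wrist_force: [0.7, 0.1, 0.1]
opening: -0.0
grasp_force: 0.0
t 4.7 tcp [ 0.5993 -0.0019  0.322 ] F [0.72 0.13 0.11] open -0.00030297503636894413
target [ 0.6005 -0.0044  0.2434] shift mm [ 1.9  2.4 78.6] turn [-0.001  0.006  0.003]
```

View pics/s4.png

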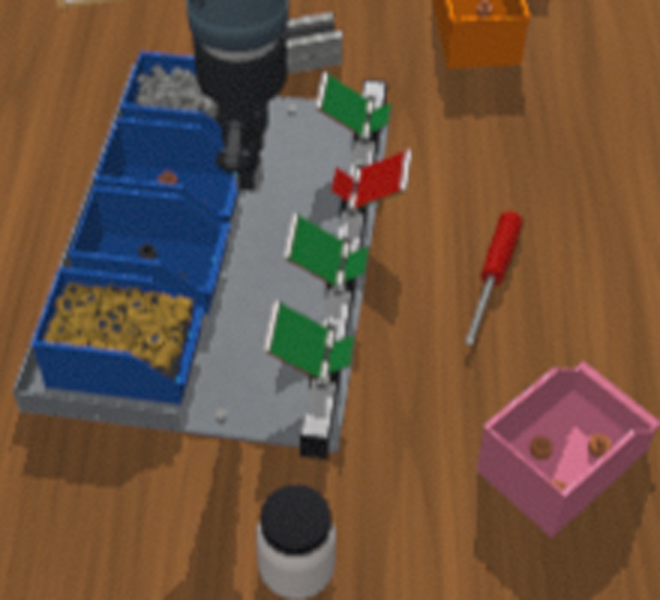

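View pics/w4.png

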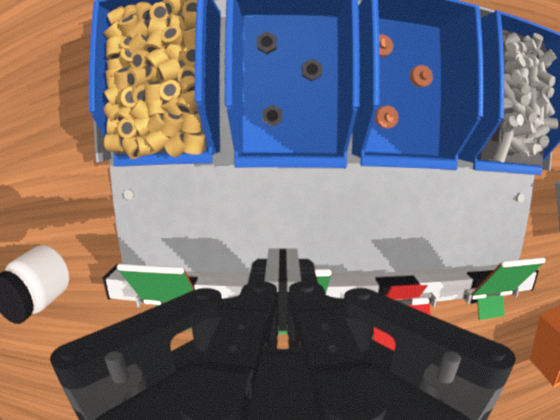

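The side and wrist views show the fingers behind T2, clear of its lip and of the bins (fronts at row 160). T4 is green. Descending with a small lateral fix, then pushing towards the robot.

```bash
python3 -m pendant '[[[0,1,4,25,0,0,0],[0,1,4,50,0,0,0],[0,1,4,70,0,0,0],[0,1,4,78,0,0,0],[0,1,4,78,0,0,0]]]'
python3 -m pendant '[[[0,-6,0,0,0,0,0],[0,-12,0,0,0,0,0],[0,-18,0,0,0,0,0],[0,-24,0,0,0,0,0],[0,-30,0,0,0,0,0]]]'
python3 -m pendant '[[[0,-6,0,-1,0,0,0],[0,-12,0,-3,0,0,0],[0,-18,0,-5,0,0,0],[0,-24,0,-7,0,0,0],[0,-30,0,-9,0,0,0]]]'
python3 rel.py 2 .025 .080
```

```text
time_s: 5.22
eef_pos: [0.5992, -0.009, 0.2461]
eef_rot: [-0.0, 0.998, -0.055, -0.002]
wrist_force: [0.0, 0.7, -0.2]
opening: 0.001
grasp_force: 0.0
time_s: 5.63
eef_pos: [0.5701, -0.0047, 0.2487]
eef_rot: [0.0, 0.999, -0.054, 0.001]
wrist_force: [-0.3, -0.9, -0.0]
opening: 0.001
grasp_force: 0.1
time_s: 6.05
eef_pos: [0.5401, -0.0014, 0.257]
eef_rot: [0.0, 0.999, -0.054, 0.0]
wrist_force: [-0.2, -0.2, -0.5]
opening: 0.002
grasp_force: 0.0
t 6.05 tcp [ 0.5401 -0.0014  0.257 ] F [-0.19 -0.16 -0.51] open 0.0020567126910826443
target [0.5389 0.0023 0.2534] shift mm [-1.7 -3.6  3.6] turn [ 0. -0.  0.]
```

```bash
python3 -m pendant '[[[0,-6,0,0,0,0,0],[0,-12,0,0,0,0,0],[0,-18,0,0,0,0,0],[0,-24,0,0,0,0,0],[0,-30,0,0,0,0,0]]]'
python3 -m pendant '[[[0,-4,0,0,0,0,0],[0,-6,0,0,0,0,0],[0,-8,0,0,0,0,0],[0,-8,0,0,0,0,0]]]'
python3 -m pendant '[[[0,20,0,-5,0,0,0],[0,40,0,-30,0,0,0],[0,50,0,-70,0,0,0],[0,50,0,-110,0,0,0],[0,50,0,-130,0,0,0]]]'
python3 -m pendant '[[[0,0,30,0,0,0,0],[0,0,70,0,0,0,0],[0,0,110,0,0,0,0],[0,0,110,0,0,0,0],[0,0,110,0,0,0,0]]]'
python3 - <<'E'
from h import *
import cv2
a=ctrl.camera("top")[110:260,195:395];b=ctrl.camera("side")[130:330,180:400]
a=cv2.resize(a,(400,300));b=cv2.resize(b,(400,364))
cv2.imwrite("pics/end.png",np.hstack([np.vstack([a,np.zeros((64,400,3),np.uint8)]),b])[:,:,::-1])
E
```

```text
time_s: 6.47
eef_pos: [0.5102, 0.0018, 0.2566]
eef_rot: [-0.0, 0.999, -0.054, -0.0]
wrist_force: [0.8, -0.1, -0.4]
opening: 0.0
grasp_force: 0.0
time_s: 6.8
eef_pos: [0.5027, 0.0026, 0.2567]
eef_rot: [-0.0, 0.999, -0.054, -0.0]
wrist_force: [0.5, -0.0, 0.2]
opening: 0.002
grasp_force: 0.0
time_s: 7.22
eef_pos: [0.5544, -0.0031, 0.3918]
eef_rot: [0.001, 0.999, -0.054, 0.003]
wrist_force: [1.1, -0.4, 0.2]
opening: 0.002
grasp_force: 0.0
time_s: 7.63
eef_pos: [0.5407, -0.1143, 0.3867]
eef_rot: [0.0, 0.998, -0.056, 0.0]
wrist_force: [0.8, 0.6, -1.2]
opening: -0.002
grasp_force: 0.0
```

View pics/end.png

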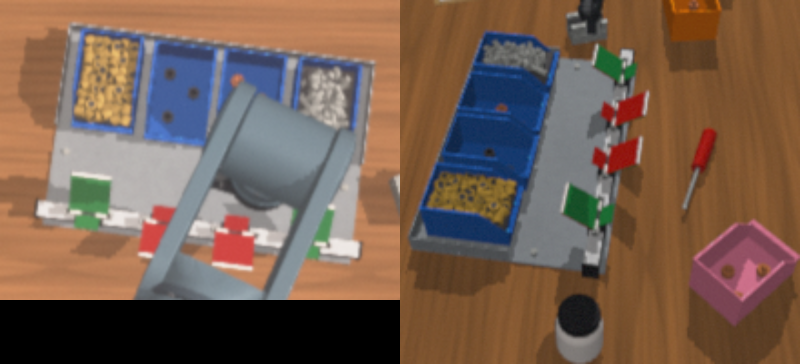

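The side view shows green, red, red, green (585,205; 615,158; 625,110; 613,62), matching full, nearly empty, nearly empty, full. The arm is clear and nothing else has moved, so I'm handing in.

```bash
python3 -m pendant '[[[0,0,0,0,0,0,0],[0,0,0,0,0,0,0],[0,0,0,0,0,0,0],[0,0,0,0,0,0,0],[0,0,0,0,0,0,0]]]' | head -1; python3 -c "
from bench import ctrl
print(ctrl.hand_in())"
```

```text
time_s: 8.15
the job is handed in; nothing more can be done
None
```

I pushed over the two wrong tags and handed the job in at about 8 s: the last pictures show both full bins green, both nearly empty bins red, and the bins and bench items in place (no verdict was returned).

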